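Open the dispensing nest and poise the paste syringe over the chip

ROBOT

A 7-joint arm with a two-finger parallel gripper is mounted at the origin on the work surface; the furniture and walls round the work are solid. World frame = base frame: x ahead of the robot, y to its left, z up, the work surface at z = 0. Lengths are in m, angles in rad, forces in N, time in s.
With the tool pointing down it reaches from about 0.425 to 0.975 m from the base axis. Payload 16.7 kg.
Tool frame: the origin (TCP) lies at the very end of the fingers, on their centre line; the grasp point (between the pads) lies 19 mm behind it (robot.tcp_to_grasp is the distance from the TCP to the grasp point, in m); z points along the fingers, x is the direction in which the jaws open and shut, and the axes are right-handed (so a half turn about z gives the same grasp; the last joint's range is limited). The gripper opens to 85 mm and grips with 20 to 120 N. Pads are 22 mm wide; open, the fingers measure 114 mm over their backs; the gripper's body (76 mm by 85 mm) begins 54 mm behind the grasp point. The pads swing forward as they close: fully open they stand 13 mm farther back than shut.
Start: joints at [1.079, 0.426, 0.074, 1.606, -0.034, 1.111, -0.067], TCP at [0.226, -0.636, 0.231] pointing down, gripper open.
Joint ranges: [-2.85, 2.85], [-0.5, 2.14], [-1.23, 1.37], [0.21, 2.46], [-1.02, 4.16], [0.16, 2.05], [-2.73, 2.73]. Speed limits (rad/s): [1.89, 1.89, 2.39, 2.39, 3.01, 3.01, 3.01].

INTERFACE

Orientations are given as a 3x3 rotation matrix whose columns are the frame's x, y, z axes.
In Python, from station import robot gives the robot as it stands.
- The arm moves only by the tool carry_out, never from a script. Its argument "commands" is text: rows parted by semicolons, each of 7 numbers parted by spaces: the shift along the tool's x, y, z in m, then the turn, a rotation vector about the tool's x, y, z in degrees, then the gripper command: -1 is shut, 1 is fully open, values between are in proportion. In form: tx ty tz wx wy wz jaw; .... A call has 1 to 20 rows; each row is the pose to reach, as a shift and turn from the pose measured when the call began, along the tool's axes at that moment; what a row does not reach only later rows make up. A row lasts 1/10 s, in which the tool goes at most 50 mm and 8.59 degrees, less where a joint would pass 70% of its speed; a pose out of reach is approached as far as the arm can. A call with a gripper value outside its range is refused whole. The fingers move at their own pace and stop on an object; "grip_force" is the grip in N (left out, the last holds). Time passes only in rows, so rows that repeat a pose let the fingers close. It gives the time, the measured TCP pose, the force and the opening at its end, in the units of the state.
- robot.state(): the state, without advancing time (a new reading comes with each control period).
- robot.get_image(name): name is "side" or "top"; returns (picture, depth): 384x512x3 uint8, red, green, blue; 384x512 float32, m along the optical axis (not along the pixel's ray), 0 where there is no reading.
- robot.calibration(name): a dict with "K" (3x3 intrinsics, pixels), "pose" (4x4, takes a point from camera to world coordinates). Camera axes: x right, y down, z forward; pixel columns grow to the right and rows downward; lengths in m; the calibration is good to about 2 mm. A picture is of the moment at which its call begins. calibration takes no time and is no camera call.
- robot.hand_in(): hands the job in, once; it reports no verdict.
Trained networks look in the newest picture that a camera, given by its name, has taken for a name from the list of things; names that differ only in an ending like _2 or _b are one class to them, and where a whole thing is asked for, a point or a joint stands for the part that bears it (a point fixed in the world has none). Each returns a list of dicts, best first, with "score" (0 to 1); they miss things now and then, are a little off and sometimes report something else, mostly with a low value. They report only what shows in the picture. A call takes as long as a camera call.
- robot.cut_out(name, camera): "region" (384x512 bool, what is visible of it) and "point" ([column, row] in pixels, amid what is visible of it).
The state is a dict: "clock": time; "qpos": joint angles; "qvel": joint speeds; "tau": joint torques, N m; "tcp_pos": TCP position; "eef_rot": TCP orientation; "contact_force": force on the tool from outside, world axes, zero at the start; "moment": the same for the moment, N m; "finger_gap": finger opening in m.
Only numpy, scipy, OpenCV 4.12 (cv2) and the standard library are available. Lean on these libraries where they do the work, as an engineer would, in place of code of your own. Each camera call takes 0.05 s, during which the arm holds its last target. There are 200 camera calls.

TASK

Get the paste syringe poised for its shot: first press the treadle at the front of the dispensing nest right down to its stop, so that it unlatches the sprung hood over the chip; then draw the syringe (the tool with the finger flange, not the vacuum pen) out of the tool stand and carry it over to the nest without knocking or shifting anything on the bench. Finish still holding it upright and quite still in the gripper, needle down, with the needle tip centred over the chip and about 8 mm above it; neither needle nor syringe may ever touch the nest, its hood or the chip.

Things in the scene. Friction and masses are not known exactly. Their poses are not given: they have to be found in the camera images.
- treadle_pad (a point): Centre of the top of the ribbed rubber pad of the latch treadle at the front of the dispensing nest, a dark steel lever with a pad 46 x 50 mm. At rest the pad's robot-side edge is tilted up by 0.13 rad and its centre is about 32 mm above the bench. x points from the pad to the chip (away from the robot; level at rest), y to the nest's left, z up; the axes turn with the treadle.
- treadle (a joint): Treadle hinge: 0 = up at rest, 0.26 rad = down on its stop; sprung back up. Its pivot is 55 mm behind the pad centre (towards the chip), 20 mm above the bench. The pad centre sinks about 14 mm to the stop; pushing there takes about 3 N at first, 8 N at the stop. From about 0.13 rad the nose on its upright arm is off the hood's steel lip and the hood is free.
- hood (a joint): Hinge of the grey plastic hood (72 x 68 x 29 mm, top 55 mm above the bench) over the chip: about 0 = shut and latched, 1.75 rad = fully open. Once the treadle lets it go a spring throws it up and back, away from the robot, within a second; it stays open by itself, standing behind the chip, its edge up to 120 mm above the bench.
- nest: The dispensing nest, fixed to the bench: aluminium base plate 188 x 100 x 6 mm with a pedestal 70 x 70 mm, 22 mm high, on which a gold-coloured chip carrier (30 x 36 mm) is clipped. Origin on the bench right under the chip centre; x points away from the treadle (the treadle pad is at x = -113 mm), y to its left, z up.
- chip_top (a point): Centre of the upper face of the chip (a dark rectangle about 12 x 9 mm, lying towards the left end of the gold-coloured carrier, under the hood), 26.5 mm above the bench. Axes as nest.
- tool_stand: White plastic block 40 x 116 mm, 75 mm high, on an aluminium foot 56 x 130 x 6 mm, fixed to the bench. Origin on the bench under its centre; y runs along the row of three upright bores (20 mm wide, 36 mm apart, with a step 30 mm down on which the tools' shoulders sit): one end bore holds the syringe, the other the vacuum pen, the middle one is empty.
- syringe: Paste syringe, 137 mm, 30 g, upright, needle down, in an end bore of the stand; lifts straight out. y points up along it; the centre line is 6.6 mm from the origin along +z. Barrel 14 mm wide in x, 13 mm in z, y = -52 to 38 mm (y = -22 is level with the stand's top); finger flange 22 mm wide in x at y = 40; plunger up to y = 68. Grip the barrel across z, square to the row of bores.
- needle_tip (a point): Tip of the syringe's steel needle (2 mm thick, 16 mm long), on the centre line, 69 mm below the origin of syringe along its y; 28 mm above the bench while in the stand. Axes as syringe.
- vacuum_pen: Vacuum pick-up pen, slim and white, 130 mm long, in the other end bore: stays there. Told from the syringe by its round tail without finger flange; its top is 155 mm above the bench. y axis up, origin beside its middle.
- solvent_bottle: White solvent bottle, 67 mm across, 142 mm tall, standing between stand and nest. Origin at its foot.
- petri_dish: Glass dish, 55 mm across, 12 mm high. Origin at the middle of its underside.
- parts_cup: Aluminium cup, 57 mm across, 24 mm high. Origin at the middle of its underside.
- loupe: Black loupe standing on its skirt, 36 mm across, 36 mm high. Origin at the middle of its underside.

How it is judged:
By the outcome, as a careful person would: the job done as asked, in the order asked, and still so for the second after the job is handed in, while the arm keeps its last pose, push and grip.
It also fails if it takes over 61 s, if anything falls off the work surface, if the arm or the gripper's body presses on something with over 40 N, if the wrist force passes 120 N, or if a joint passes its speed limit or range.

## Working session

There is one attempt and no reset: what is moved stays moved. The work goes in short steps, Python scripts to look and compute and a tool call to move; the robot and the scene stay as the last step left them, time stands still between calls to the robot, and variables do not carry over. Pictures are saved under pics/ and viewed, about 8 in all and at most 12, crops included, and the job is handed in when it is done.

Besides the shell and the picture viewer there is one more tool, called after ">>>" as a command line: name --argument value ..., lists and objects as JSON in quotes. carry_out: Moves the arm, as the interface text tells. Its arguments: {"type":"object","properties":{"commands":{"type":"string"},"grip_force":{"type":"number"}},"required":["commands"]}

```bash
mkdir -p pics; ls; cat > h.py <<'E'
import numpy as np, cv2
from station import robot
np.set_printoptions(precision=4,suppress=True)
def pts(d,cal):
    K=cal["K"];P=np.array(cal["pose"]);K=np.array(K)
    v,u=np.mgrid[:d.shape[0],:d.shape[1]]
    c=np.stack([(u-K[0,2])/K[0,0]*d,(v-K[1,2])/K[1,1]*d,d],-1)
    return c@P[:3,:3].T+P[:3,3]
def save(n,im): cv2.imwrite("pics/"+n,cv2.cvtColor(im,cv2.COLOR_RGB2BGR))
E
python3 - <<'E'
from h import *
s=robot.state();print(s)
ims=[]
for c in("top","side"):
    im,d=robot.get_image(c);np.savez(c+"0.npz",im=im,d=d)
    cal=robot.calibration(c);print(c,np.array(cal["K"]),np.array(cal["pose"]))
    save(c+"0.png",im);P=pts(d,cal)
    for n in("treadle_pad","hood","nest","tool_stand","syringe","vacuum_pen","solvent_bottle","petri_dish","parts_cup","loupe"):
        for r in robot.cut_out(n,c)[:2]:
            m=r["region"]&(d>0)
            q=P[m]
            if len(q): print(c,n,round(r["score"],2),np.round(r["point"]),m.sum(),np.median(q,0),np.percentile(q,3,0),np.percentile(q,97,0))
E
```

```text
pics
{'clock': 0.0, 'qpos': array([ 1.0795,  0.4267,  0.0739,  1.6066, -0.0341,  1.1108, -0.0671]), 'qvel': array([ 0.0011, -0.002 ,  0.0008, -0.    ,  0.0019, -0.0005,  0.0003]), 'tau': array([  0.0021, -94.9813,   3.7618, -46.351 ,   0.0193,   0.0101,
        -0.0001]), 'tcp_pos': array([ 0.2261, -0.6356,  0.2306]), 'eef_rot': array([[ 0.3351, -0.9422, -0.0005],
       [-0.9422, -0.3351,  0.0012],
       [-0.0013,  0.0001, -1.    ]]), 'contact_force': array([-0.302 ,  0.7869,  0.0088]), 'moment': array([ 0.    , -0.0161,  0.0071]), 'finger_gap': 0.08528868318289232}
top [[376.8492   0.     252.4856]
 [  0.     376.8492 185.4468]
 [  0.       0.       1.    ]] [[ 0.019  -0.9932  0.1152  0.39  ]
 [-0.9998 -0.02   -0.0077  0.2259]
 [ 0.01   -0.115  -0.9933  1.1723]
 [ 0.      0.      0.      1.    ]]
top treadle_pad 0.55 [230. 213.] 385 [0.4403 0.2787 0.0303] [0.407  0.25   0.0199] [0.4895 0.2997 0.0546]
top hood 0.7 [221. 179.] 521 [0.5334 0.3054 0.0546] [0.4978 0.2754 0.0481] [0.5706 0.3361 0.0588]
top nest 0.57 [228. 193.] 1931 [0.4956 0.2924 0.0238] [0.4104 0.2361 0.0024] [0.5845 
[... 1915 characters left out ...]
] [ 0.43   -0.0658  0.0708] [ 0.443  -0.056   0.1535]
side vacuum_pen 0.42 [256. 200.] 1372 [0.517  0.2792 0.0223] [0.4453 0.2408 0.0021] [0.5838 0.3332 0.0547]
side solvent_bottle 0.57 [219. 227.] 1322 [0.4342 0.0665 0.0886] [0.4016 0.0544 0.0096] [0.4598 0.108  0.1363]
side petri_dish 0.67 [275. 226.] 288 [0.5706 0.1879 0.0015] [ 0.5454  0.1545 -0.0021] [0.5949 0.2213 0.0106]
side parts_cup 0.55 [257. 174.] 163 [0.5201 0.4781 0.0122] [0.4968 0.4381 0.0009] [0.5431 0.4914 0.0222]
side parts_cup 0.55 [218. 271.] 153 [ 0.4467 -0.0644  0.0735] [ 0.4182 -0.0838  0.0705] [ 0.4553 -0.0367  0.0752]
side loupe 0.41 [274. 163.] 109 [0.582  0.5252 0.026 ] [0.5679 0.517  0.0042] [0.5961 0.5502 0.0353]
```

```bash
python3 - <<'E'
from h import *
im=np.load("top0.npz")["im"];sd=np.load("side0.npz")["im"]
save("c1.png",cv2.resize(im[130:260,130:390],None,fx=3,fy=3,interpolation=cv2.INTER_CUBIC))
save("c2.png",cv2.resize(sd[140:320,150:350],None,fx=3.3,fy=3.3,interpolation=cv2.INTER_CUBIC))
E
```

```text
(no output)
```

View pics/c1.png

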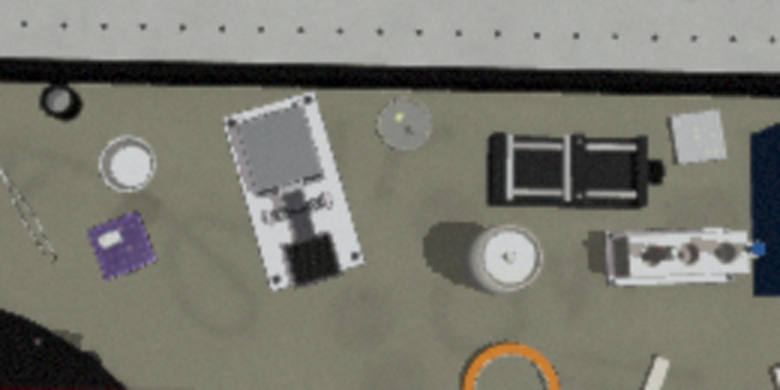

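View pics/c2.png

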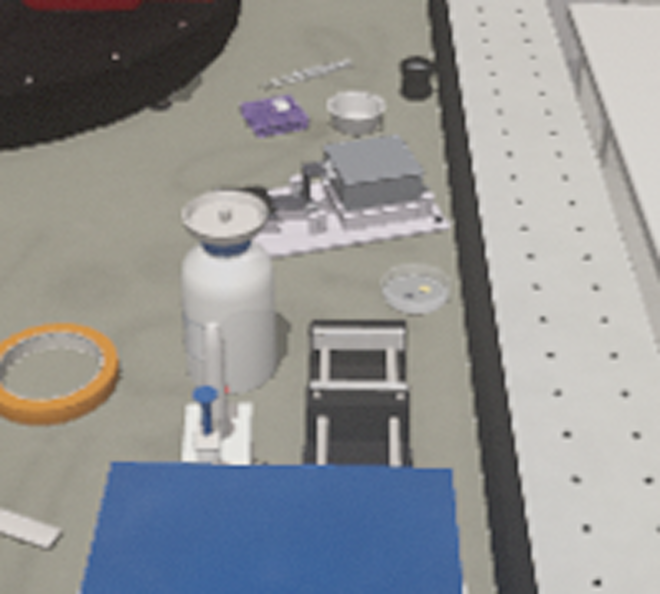

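```bash
python3 - <<'E'
from h import *
for c in("top","side"):
    z=np.load(c+"0.npz");d=z["d"];P=pts(d,robot.calibration(c))
    q=P[d>0]
    H=np.full((22,52),-1.)
    i=((q[:,0]-.2)/.025).astype(int);j=((q[:,1]+.75)/.025).astype(int)
    ok=(q[:,0]>.2)&(q[:,1]>-.75)&(i<22)&(j<52)
    np.maximum.at(H,(i[ok],j[ok]),q[ok,2])
    print(c,"rows x from .2 step .025, cols y from -.75 (cm)")
    for r in range(22):print("%.3f"%(.2+.025*r),' '.join('%3d'%round(v*100) if v>-.9 else '  .' for v in H[r]))
E
```

```text
top rows x from .2 step .025, cols y from -.75 (cm)
0.200   .   .   .   .   .   .   .   .   .   .   .   0   1   1   1   1   1   2   2   1   1   1   1   0   0   1   1   2   2   2   1   0   1   0   0   0   0   0   1   1   0   1   0   1  45  45  46  46  46  45  45  45
0.225   .   .   .   .   .   .   .   .   .   .   .   0   1   1   1   1   1   2   2   2   2   1   0   1   1   1   1   2   2   1   0   1   1   0   0   1   1   1   1   1   1   1   0   0  46  47  46  45  45  45  45  45
0.250   .   .   .   .   .   .   .   .   .   .   .   1   1   1   1   1   1   2   2   2   2   1   1   1   1   1   0   1   1   1   0   2   2   2   2   1   0   0   1   1   1   0   0  38  47  47  47  47  45  45  45  45
0.275   .   .   .   .   .   .   .   .   .   .   .   0   1   0   1   0   1   2   2   2   2   1   0   1   1   1   1   1   1   1   2   2   1   1   2   0   1   0   0   1   1   0   0   1  47  47  47  46  45  45  45  45
0.300   .   .   .   .   .   .   .   .   .   .   .   0   1   1   1   1   1   1   2   1   2   2   1   1   1   1   1   1   1   1   2   2   0   1   2   0   0   1   0   1   0   1   0   1  46  47  4
[... 7720 characters left out ...]
 5   5   5   5   5   5   5   5   5   5   5   5   5   5   5
0.675   .   .   .   .   .   .   .   .   .   .   .   .   .   .   .   .   .   .   5   5   5   5   5   5   5   5   5   5   5   5   5   5   5   5   5   5   5   5   5   5   5   5   5   5   5   5   5   5   5   5   5   5
0.700   .   .   .   .   .   .   .   .   .   .   .   .   .   .   .   .   .   .   5   5   5   5   5   5   5   5   5   5   5   5   5   5   5   5   5   5   5   5   5   5   5   5   5   5   5   5   5   5   5   5   5   5
0.725   .   .   .   .   .   .   .   .   .   .   .   .   .   .   .   .   .   .   5   5   5   5   5   5   5   5   5   5   5   5   5   5   5   5   5   5   5   5   5   5   5   5   5   5   5   5   5   5   5   5   5   5
```

View pics/top0.png

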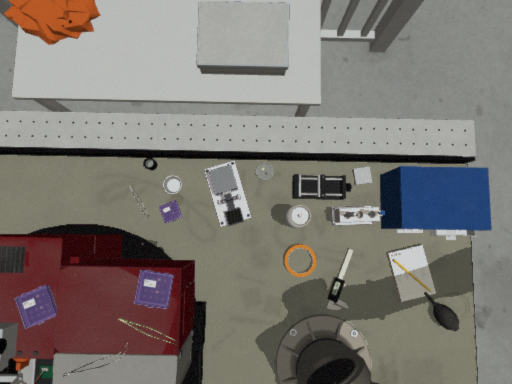

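View pics/side0.png

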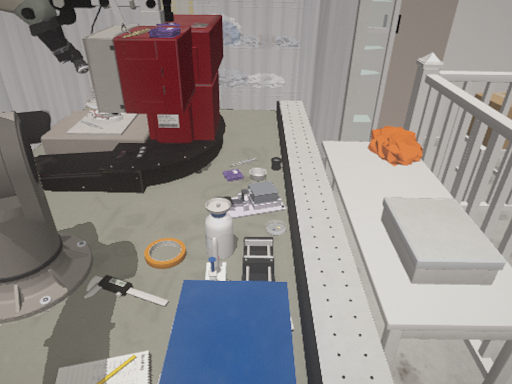

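```bash
python3 - <<'E'
from h import *
T={}
for c in("top","side"):
    z=np.load(c+"0.npz");d=z["d"];im=z["im"].astype(int);P=pts(d,robot.calibration(c));T[c]=(im,d,P)
im,d,P=T["top"]
def rect(m,n):
    q=P[m][:,:2].astype(np.float32); r=cv2.minAreaRect(q*1000); print(n,m.sum(),np.array(r[0]),np.array(r[1]),r[2], "z",np.median(P[m][:,2]))
X,Y,Z=P[...,0],P[...,1],P[...,2]
box=lambda a,b,c,e:(X>a)&(X<b)&(Y>c)&(Y<e)&(d>0)
rect(box(.39,.48,-.16,-.02)&(Z>.065)&(Z<.085),"stand top")
rect(box(.39,.62,.2,.38)&(Z<.06)&(Z>.046),"hood top")
rect(box(.35,.62,.2,.38)&(Z>.004)&(Z<.06)&(im.sum(2)>0),"nest all")
dark=(im.sum(2)<120)
rect(box(.39,.48,.24,.32)&(Z>.02)&(Z<.045)&dark,"pad dark")
m=box(.35,.6,-.45,-.15)&(Z>.155)&(Z<.19);m2=m&(X>.46);rect(m2,"cab");print(Y[m2].max(),np.percentile(Z[m2],[5,95]))
for c in T:
    im,d,P=T[c];X,Y,Z=P[...,0],P[...,1],P[...,2]
    bl=(im[...,2]>im[...,0]+40)&(X>.4)&(X<.46)&(Y>-.17)&(Y<-.1)&(d>0)&(Z>.09)
    v,u=np.where(bl)
    for a in zip(u,v,P[bl]): print(c,a[0],a[1],a[2])
E
```

```text
stand top 418 [439.0159 -94.7465] [ 39.9693 117.1272] 3.205826759338379 z 0.07515653835283764
hood top 667 [547.1875 290.1234] [145.2166 175.8733] 0.024581842124462128 z 0.05423777804971541
nest all 2160 [486.451  289.7201] [179.1591 267.002 ] 89.98812866210938 z 0.02814014893997785
pad dark 157 [427.7285 271.9947] [35.9016 40.247 ] 15.556770324707031 z 0.031851829808784426
cab 3597 [ 514.77   -301.0505] [242.8436 109.5111] 89.99626922607422 z 0.16702420272640417
-0.17962791260371458 [0.1637 0.1701]
top 382 210 [ 0.4474 -0.1299  0.1659]
top 381 211 [ 0.4448 -0.1279  0.164 ]
top 382 211 [ 0.4448 -0.1301  0.1654]
top 383 211 [ 0.4448 -0.1323  0.1667]
top 384 211 [ 0.4448 -0.1351  0.1663]
top 380 212 [ 0.4419 -0.124   0.1672]
top 381 212 [ 0.4419 -0.1262  0.1686]
top 382 212 [ 0.4421 -0.1301  0.1651]
top 383 212 [ 0.442  -0.1319  0.1676]
top 384 212 [ 0.4421 -0.1348  0.1669]
top 381 213 [ 0.4394 -0.1272  0.1656]
top 382 213 [ 0.4394 -0.1298  0.1657]
top 383 213 [ 0.4393 -0.1314  0.1687]
top 384 213 [ 0.4395 -0.1354  0.1652]
top 381 214 [ 0.4365 -0.1258  0.1693]
top 382 214 [ 0.4366 -0.1
[... 1026 characters left out ...]
ide 211 261 [ 0.4402 -0.134   0.1645]
side 212 261 [ 0.4417 -0.1327  0.1634]
side 213 261 [ 0.4437 -0.1342  0.1647]
side 211 262 [ 0.4403 -0.1353  0.1633]
side 212 262 [ 0.4422 -0.1368  0.1647]
side 212 263 [ 0.4412 -0.1306  0.1568]
side 212 264 [ 0.4412 -0.131   0.1549]
side 212 265 [ 0.4412 -0.1316  0.1531]
side 212 266 [ 0.4413 -0.1335  0.1525]
side 213 266 [ 0.4425 -0.1293  0.1486]
side 212 267 [ 0.4411 -0.1323  0.149 ]
side 213 267 [ 0.4427 -0.1313  0.1482]
side 212 268 [ 0.4412 -0.1343  0.1485]
side 213 268 [ 0.4424 -0.1305  0.145 ]
side 212 269 [ 0.4409 -0.1327  0.1447]
side 213 269 [ 0.4423 -0.1304  0.1426]
side 212 270 [ 0.4408 -0.133   0.1426]
side 213 270 [ 0.4423 -0.1311  0.1409]
```

```bash
cat >> h.py <<'E'
def go(wps):
    "wps: list of (x,y,z,yawdeg): shift/turn in tool axes of current pose (tool kept straight down)"
    from scipy.spatial.transform import Rotation as R
    s=robot.state();R0=s["eef_rot"];p=s["tcp_pos"]
    print("t",round(s["clock"],2),"tcp",p,"yaw",np.degrees(np.arctan2(R0[1,0],R0[0,0])),"gap",s["finger_gap"],"F",s["contact_force"])
    for x,y,z,a in wps:
        c,sn=np.cos(np.radians(a)),np.sin(np.radians(a))
        G=np.array([[c,sn,0],[sn,-c,0],[0,0,-1]])
        print((x,y,z,a),R0.T@(np.array([x,y,z])-p),R.from_matrix(R0.T@G).as_rotvec(degrees=True))
E
python3 - <<'E'
from h import *
go([(.5,-.35,.30,-30),(.53,0,.3,15.7),(.422,.272,.15,15.7)])
E
```

```text
t 1.1 tcp [ 0.2262 -0.636   0.2313] yaw -70.42161289602618 gap 0.08554787859917674 F [ 0.4502 -0.4742  0.7332]
(0.5, -0.35, 0.3, -30) [-0.1777 -0.3538 -0.0687] [ -0.0016  -0.0026 -40.4216]
(0.53, 0, 0.3, 15.7) [-0.4974 -0.4993 -0.0687] [ -0.0006  -0.0032 -86.1216]
(0.422, 0.272, 0.15, 15.7) [-0.7899 -0.4887  0.0813] [ -0.0006  -0.0032 -86.1216]
```

>>> carry_out --commands "-0.178 -0.354 -0.069 0 0 -40 -1;-0.178 -0.354 -0.069 0 0 -40 -1;-0.178 -0.354 -0.069 0 0 -40 -1;-0.178 -0.354 -0.069 0 0 -40 -1;-0.178 -0.354 -0.069 0 0 -40 -1;-0.178 -0.354 -0.069 0 0 -40 -1;-0.178 -0.354 -0.069 0 0 -40 -1;-0.178 -0.354 -0.069 0 0 -40 -1;-0.178 -0.354 -0.069 0 0 -40 -1;-0.497 -0.499 -0.069 0 0 -86 -1;-0.497 -0.499 -0.069 0 0 -86 -1;-0.497 -0.499 -0.069 0 0 -86 -1;-0.497 -0.499 -0.069 0 0 -86 -1;-0.497 -0.499 -0.069 0 0 -86 -1;-0.497 -0.499 -0.069 0 0 -86 -1;-0.497 -0.499 -0.069 0 0 -86 -1;-0.497 -0.499 -0.069 0 0 -86 -1;-0.497 -0.499 -0.069 0 0 -86 -1"

```text
clock: 2.9
tcp_pos: [0.5298, 0.0005, 0.3004]
eef_rot: [[0.963, 0.271, 0.0], [0.271, -0.963, -0.0], [0.0, 0.0, -1.0]]
contact_force: [-0.0, -0.9, 0.6]
finger_gap: 0.0001
```

```bash
python3 - <<'E'
from h import *
print(robot.state()["qpos"])
go([(.48,.19,.3,15.7),(.422,.272,.20,15.7),(.422,.272,.06,15.7)])
E
```

```text
[ 0.3612  0.1685 -0.5418  1.8175  0.0937  1.1808  0.0643]
t 2.9 tcp [0.5298 0.0005 0.3004] yaw 15.717433291806609 gap 0.00011167092970990911 F [-0.0366 -0.8642  0.6383]
(0.48, 0.19, 0.3, 15.7) [ 0.0034 -0.1959  0.0004] [ 0.003  -0.0095  0.0174]
(0.422, 0.272, 0.2, 15.7) [-0.0302 -0.2905  0.1004] [ 0.003  -0.0095  0.0174]
(0.422, 0.272, 0.06, 15.7) [-0.0303 -0.2905  0.2404] [ 0.003  -0.0095  0.0174]
```

>>> carry_out --commands "0.003 -0.196 0 0 0 0 -1;0.003 -0.196 0 0 0 0 -1;0.003 -0.196 0 0 0 0 -1;0.003 -0.196 0 0 0 0 -1;-0.03 -0.29 0.1 0 0 0 -1;-0.03 -0.29 0.1 0 0 0 -1;-0.03 -0.29 0.1 0 0 0 -1;-0.03 -0.29 0.1 0 0 0 -1;-0.03 -0.29 0.24 0 0 0 -1;-0.03 -0.29 0.24 0 0 0 -1;-0.03 -0.29 0.24 0 0 0 -1;-0.03 -0.29 0.24 0 0 0 -1;-0.03 -0.29 0.24 0 0 0 -1"

```text
clock: 4.2
tcp_pos: [0.4232, 0.271, 0.0612]
eef_rot: [[0.963, 0.27, -0.0], [0.27, -0.963, -0.0], [-0.0, 0.0, -1.0]]
contact_force: [0.3, -0.3, 1.3]
finger_gap: 0.0004
```

```bash
python3 - <<'E'
from h import *
go([(.422,.272,.02,15.7)]);print(robot.state()["qpos"])
a,_=robot.get_image("top");b,_=robot.get_image("side")
A=cv2.resize(a[140:260,150:300],(750,600),interpolation=cv2.INTER_CUBIC)
B=cv2.resize(b[120:260,170:330],(640,560),interpolation=cv2.INTER_CUBIC)
save("p1.png",cv2.resize(np.hstack([A[:560,:640],B]),(800,350)))
E
```

```text
t 4.2 tcp [0.4232 0.271  0.0612] yaw 15.650233215249061 gap 0.00036173611784721786 F [ 0.2842 -0.3462  1.273 ]
(0.422, 0.272, 0.02, 15.7) [-0.0009 -0.0013  0.0412] [ 0.0187  0.0239 -0.0498]
[-0.163   0.4539 -0.6422  2.0954  0.4113  0.7171 -0.7995]
```

View pics/p1.png

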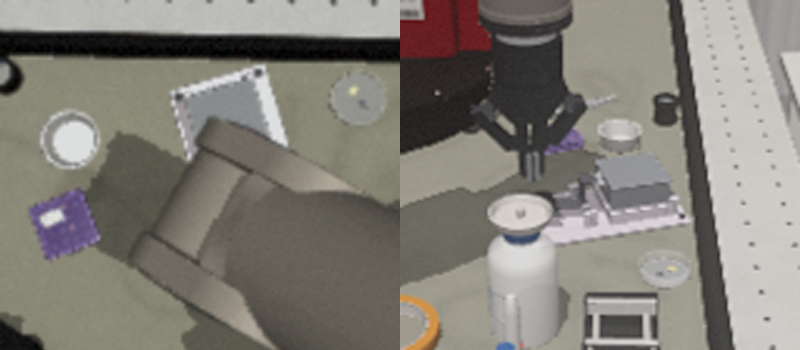

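>>> carry_out --commands "0 0 0.015 0 0 0 -1;0 0 0.025 0 0 0 -1;0 0 0.03 0 0 0 -1;0 0 0.034 0 0 0 -1;0 0 0.038 0 0 0 -1;0 0 0.041 0 0 0 -1;0 0 0.041 0 0 0 -1"

```text
clock: 5.0
tcp_pos: [0.4239, 0.2719, 0.0214]
eef_rot: [[0.963, 0.27, 0.002], [0.27, -0.963, 0.001], [0.003, -0.0, -1.0]]
contact_force: [-3.5, -2.3, 6.3]
finger_gap: -0.0002
```

>>> carry_out --commands "0 0 0.002 0 0 0 -1;0 0 0.004 0 0 0 -1;0 0 0.005 0 0 0 -1;0 0 0.005 0 0 0 -1"

```text
clock: 5.4
tcp_pos: [0.424, 0.272, 0.0167]
eef_rot: [[0.963, 0.27, 0.003], [0.27, -0.963, 0.001], [0.003, 0.0, -1.0]]
contact_force: [-4.1, -3.5, 13.0]
finger_gap: 0.0001
```

>>> carry_out --commands "0 0 0.002 0 0 0 -1;0 0 0.003 0 0 0 -1;0 0 0.003 0 0 0 -1"

```text
clock: 5.7
tcp_pos: [0.4244, 0.2722, 0.0152]
eef_rot: [[0.963, 0.27, 0.005], [0.27, -0.963, -0.0], [0.004, 0.001, -1.0]]
contact_force: [-12.6, -8.7, 48.3]
finger_gap: -0.0002
```

```bash
python3 - <<'E'
from h import *
go([])
b,d=robot.get_image("side")
for r in robot.cut_out("hood","side")[:2]:
    q=pts(d,robot.calibration("side"))[r["region"]&(d>0)];print(r["score"],np.percentile(q,[3,50,97],axis=0))
E
```

```text
t 5.7 tcp [0.4244 0.2722 0.0152] yaw 15.682580293679573 gap -0.00020784890304178936 F [-12.5593  -8.659   48.3053]
0.57 [[0.5687 0.2896 0.029 ]
 [0.5951 0.3187 0.0673]
 [0.6175 0.3596 0.1006]]
```

>>> carry_out --commands "0 0 -0.01 0 0 0 -1;0 0 -0.05 0 0 0 -1;0 0 -0.1 0 0 0 -1;0 0 -0.15 0 0 0 -1;0 0 -0.2 0 0 0 -1;0 0 -0.25 0 0 0 -1;0 0 -0.285 0 0 0 -1;0 0 -0.285 0 0 0 -1"

```text
clock: 6.6
tcp_pos: [0.4246, 0.2737, 0.3052]
eef_rot: [[0.963, 0.27, 0.012], [0.27, -0.963, 0.003], [0.012, 0.0, -1.0]]
contact_force: [-0.1, 0.7, -1.3]
finger_gap: -0.0003
```

```bash
python3 - <<'E'
from h import *
go([(.5,.07,.30,3.2),(.441,-.1305,.28,3.2),(.441,-.1305,.2,3.2)]);print(robot.state()["qpos"])
E
```

```text
t 6.6 tcp [0.4246 0.2737 0.3052] yaw 15.671676393073843 gap -0.00028467390730410147 F [-0.0643  0.6989 -1.2725]
(0.5, 0.07, 0.3, 3.2) [0.0175 0.2165 0.0054] [-0.0668 -0.6882 12.4715]
(0.441, -0.1305, 0.28, 3.2) [-0.0937  0.3936  0.0241] [-0.0668 -0.6882 12.4715]
(0.441, -0.1305, 0.2, 3.2) [-0.0947  0.3936  0.1041] [-0.0668 -0.6882 12.4715]
[ 0.0109  0.1391 -0.7746  1.8571  0.1115  1.1763 -0.5273]
```

>>> carry_out --commands "0.017 0.216 0.005 0 -0.7 12.5 0;0.017 0.216 0.005 0 -0.7 12.5 0;0.017 0.216 0.005 0 -0.7 12.5 0;0.017 0.216 0.005 0 -0.7 12.5 0;0.017 0.216 0.005 0 -0.7 12.5 0;-0.094 0.394 0.024 0 -0.7 12.5 0;-0.094 0.394 0.024 0 -0.7 12.5 0;-0.094 0.394 0.024 0 -0.7 12.5 0;-0.094 0.394 0.024 0 -0.7 12.5 0;-0.094 0.394 0.024 0 -0.7 12.5 0;-0.094 0.394 0.024 0 -0.7 12.5 0;-0.095 0.394 0.08 0 -0.7 12.5 0;-0.095 0.394 0.08 0 -0.7 12.5 0;-0.095 0.394 0.08 0 -0.7 12.5 0"

```text
clock: 8.0
tcp_pos: [0.4402, -0.1297, 0.2236]
eef_rot: [[0.998, 0.057, -0.003], [0.057, -0.998, 0.002], [-0.003, -0.003, -1.0]]
contact_force: [0.5, -0.8, -0.1]
finger_gap: 0.0426
```

```bash
python3 - <<'E'
from h import *
go([(.441,-.1305,.097,3.2)]);print(robot.state()["qpos"])
a,d=robot.get_image("top");np.savez("top1.npz",im=a,d=d)
b,e=robot.get_image("side");np.savez("side1.npz",im=b,d=e)
A=cv2.resize(a[145:245,185:285],(600,600),interpolation=cv2.INTER_CUBIC)
B=cv2.resize(b[160:240,195:305],(770,560),interpolation=cv2.INTER_CUBIC)
save("n1.png",A)
save("n2.png",np.vstack([B[:,:]])); 
for n in ("chip_top","hood"):
  for c,dd in(("top",d),("side",e)):
    for r in robot.cut_out(n,c)[:2]:
        m=r["region"]&(dd>0);q=pts(dd,robot.calibration(c))[m];print(n,c,r["score"],r["point"],m.sum(),np.median(q,0))
E
```

```text
t 8.0 tcp [ 0.4402 -0.1297  0.2236] yaw 3.2877609455177543 gap 0.04256425709254492 F [ 0.5404 -0.7682 -0.1226]
(0.441, -0.1305, 0.097, 3.2) [0.0012 0.0011 0.1266] [-0.1434  0.1711  0.0875]
[ 0.5323  0.1041 -0.407   2.0568  0.0468  0.9931  0.1589]
chip_top top 0.78 [222.8, 189.9] 2180 [0.5075 0.2985 0.0202]
chip_top side 0.63 [271.8, 195.6] 1333 [0.5614 0.2945 0.0212]
chip_top side 0.35 [255.6, 174.7] 173 [0.5202 0.4763 0.0122]
hood top 0.77 [218.1, 155.0] 258 [0.6005 0.3247 0.0983]
hood top 0.54 [229.1, 187.4] 2178 [0.5074 0.2986 0.0203]
hood side 0.93 [282.1, 179.2] 496 [0.5953 0.3176 0.0658]
```

View pics/n1.png

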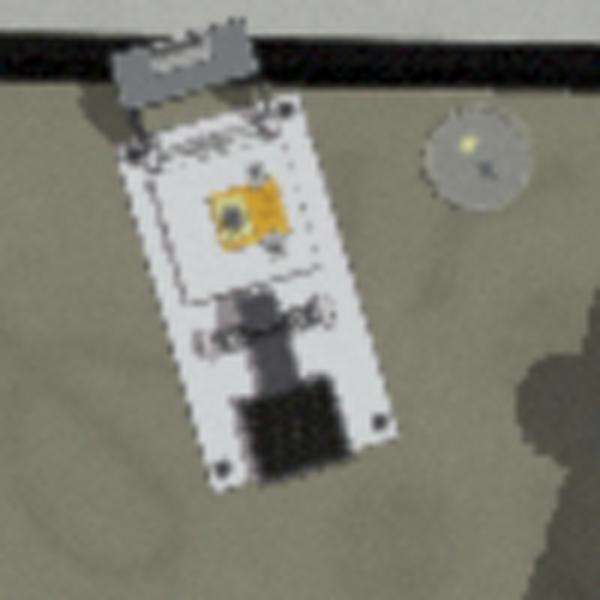

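View pics/n2.png

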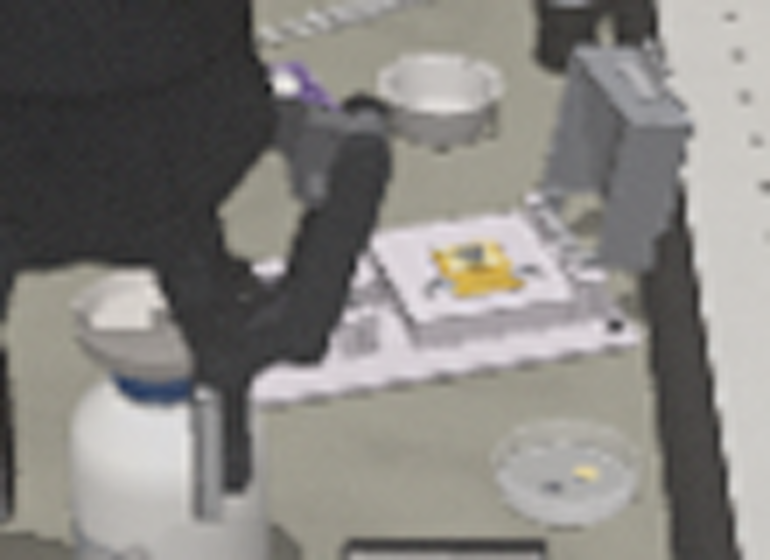

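```bash
python3 - <<'E'
from h import *
def ray(c,u,v,z):
    k=robot.calibration(c);K=np.array(k["K"]);P=np.array(k["pose"])
    r=P[:3,:3]@np.array([(u-K[0,2])/K[0,0],(v-K[1,2])/K[1,1],1]);o=P[:3,3]
    return o+r*(z-o[2])/r[2]
# blob: dark weighted centroid within crop, integer printing
for c,f,(u0,u1,v0,v1) in(("top","top1",(219,229,175,187)),("side","side1",(256,268,192,200))):
    im=np.load(f+".npz")["im"];g=im[v0:v1,u0:u1].astype(int)
    print(c,u0,v0);print(g.sum(2)//3)
for n,u,v in(("chip",223.4,180.75),):print(ray("top",u,v,.0265))
print(ray("side",262.0,195.7,.0265))
cr=np.array([(120,148),(297,98),(398,437),(215,492)])
W=[ray("top",(a+.5)/6-.5+185,(b+.5)/6-.5+145,.006) for a,b in cr];print(np.array(W))
pad=np.array([(238,400),(328,375),(352,455),(262,482)]).mean(0);print("pad",ray("top",(pad[0]+.5)/6-.5+185,(pad[1]+.5)/6-.5+145,.032))
E
```

```text
top 219 175
[[205 206 206 204 199 200 197 165 159 160]
 [207 202 202 197 156 150 146 127 132 127]
 [197 174 165 158 149 159 149 135 133 128]
 [153 143 171 174 174 174 162 140 137 131]
 [195 150 176 146 139 147 169 143 137 135]
 [199 153 163 125 100 107 145 140 138 125]
 [203 157 141 104  89 102 135 144 138 131]
 [209 195 134  97 101 106 143 176 144 138]
 [208 200 139 152 136 127 172 177 135 139]
 [209 201 173 174 150 167 148 158 145 146]
 [208 203 176 145 144 145 149 162 170 141]
 [207 206 201 164 152 149 167 201 205 194]]
side 256 192
[[205 219 220 220 218 216 216 216 216 217 214 213]
 [218 217 215 217 217 215 214 214 214 214 214 211]
 [211 216 216 214 211 205 195 194 203 199 203 212]
 [195 196 206 192 167 153 141 133 184 175 172 204]
 [188 136 168 171 151 134 124 124 187 197 184 204]
 [193 160 165 199 199 172 140 134 178 199 180 177]
 [223 186 149 185 188 163 128 124 132 147 155 165]
 [213 176 161 164 157 157 152 148 153 153 153 150]]
[0.5355 0.3063 0.0265]
[0.5352 0.3062 0.0265]
[[0.5731 0.3676 0.006 ]
 [0.6015 0.276  0.006 ]
 [0.4258 0.2198 0.006 ]
 [0.3959 0.313  0.006 ]]
pad [0.4285 0.2718 0.032 ]
```

>>> carry_out --commands "0.001 0.001 0.03 -0.14 0.17 0 0;0.001 0.001 0.06 -0.14 0.17 0 0;0.001 0.001 0.085 -0.14 0.17 0 0;0.001 0.001 0.105 -0.14 0.17 0 0;0.001 0.001 0.118 -0.14 0.17 0 0;0.001 0.001 0.1255 -0.14 0.17 0 0;0.001 0.001 0.1255 -0.14 0.17 0 0;0.001 0.001 0.1255 -0.14 0.17 0 0"

```text
clock: 9.1
tcp_pos: [0.4428, -0.132, 0.1004]
eef_rot: [[0.998, 0.056, 0.005], [0.056, -0.998, -0.002], [0.005, 0.002, -1.0]]
contact_force: [0.1, 0.1, 0.8]
finger_gap: 0.0424
```

```bash
python3 - <<'E'
from h import *
go([(.441,-.1305,.098,3.2)])
b,e=robot.get_image("side")
save("g1.png",cv2.resize(b[210:290,170:270],(750,600),interpolation=cv2.INTER_CUBIC))
E
```

```text
t 9.1 tcp [ 0.4428 -0.132   0.1004] yaw 3.18888845611944 gap 0.042370281751411894 F [0.0542 0.0742 0.8474]
(0.441, -0.1305, 0.098, 3.2) [-0.0018 -0.0016  0.0024] [ 0.132  -0.2873 -0.0114]
```

View pics/g1.png

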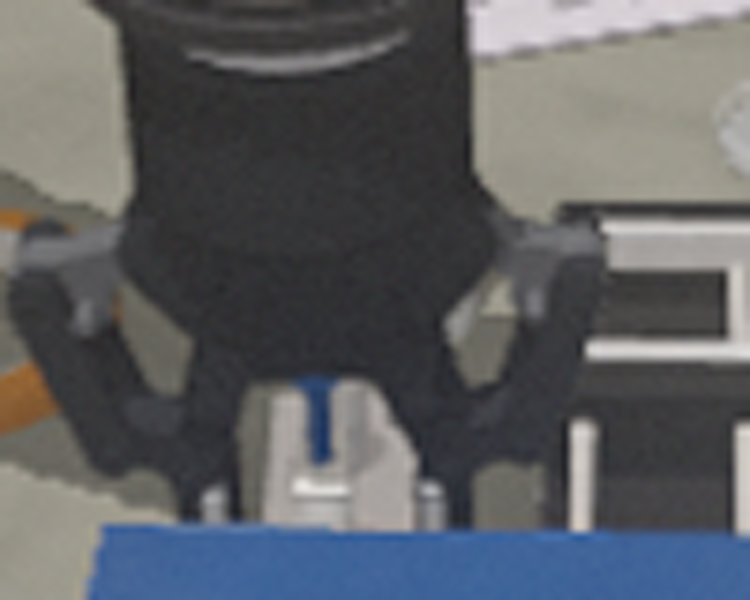

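>>> carry_out --commands "-0.0015 -0.0015 0.001 0.1 -0.3 0 0;-0.0015 -0.0015 0.001 0.1 -0.3 0 -0.4;-0.0015 -0.0015 0.001 0.1 -0.3 0 -0.6;-0.0015 -0.0015 0.001 0.1 -0.3 0 -1;-0.0015 -0.0015 0.001 0.1 -0.3 0 -1;-0.0015 -0.0015 0.001 0.1 -0.3 0 -1;-0.0015 -0.0015 0.001 0.1 -0.3 0 -1;-0.0015 -0.0015 0.001 0.1 -0.3 0 -1" --grip_force 30

```text
clock: 9.95
tcp_pos: [0.4415, -0.1307, 0.0998]
eef_rot: [[0.998, 0.055, 0.0], [0.055, -0.998, -0.001], [0.0, 0.001, -1.0]]
contact_force: [-0.8, -0.3, 5.9]
finger_gap: 0.0128
```

```bash
python3 - <<'E'
from h import *
go([(.441,-.1305,.26,3.2)])
E
```

```text
t 9.95 tcp [ 0.4415 -0.1307  0.0998] yaw 3.181409354368604 gap 0.012823636229627546 F [-0.7666 -0.2634  5.8829]
(0.441, -0.1305, 0.26, 3.2) [-0.0004 -0.0001 -0.1602] [ 0.053  -0.0247 -0.0186]
```

>>> carry_out --commands "0 0 -0.008 0 0 0 -1;0 0 -0.02 0 0 0 -1;0 0 -0.035 0 0 0 -1;0 0 -0.055 0 0 0 -1;0 0 -0.075 0 0 0 -1;0 0 -0.095 0 0 0 -1;0 0 -0.115 0 0 0 -1;0 0 -0.135 0 0 0 -1;0 0 -0.155 0 0 0 -1;0 0 -0.17 0 0 0 -1;0 0 -0.18 0 0 0 -1;0 0 -0.18 0 0 0 -1"

```text
clock: 11.15
tcp_pos: [0.4419, -0.1306, 0.2814]
eef_rot: [[0.998, 0.055, 0.003], [0.055, -0.998, -0.002], [0.003, 0.002, -1.0]]
contact_force: [-0.4, -0.2, -0.0]
finger_gap: 0.0128
```

```bash
python3 - <<'E'
from h import *
go([(.5,.05,.28,10),(.5355,.3063,.28,15),(.5355,.3063,.20,15)]);print(robot.state()["qpos"])
b,e=robot.get_image("side");a,_=robot.get_image("top")
save("l1.png",np.hstack([cv2.resize(b[190:290,160:270],(495,450),interpolation=cv2.INTER_CUBIC),cv2.resize(a[180:250,330:377],(302,450),interpolation=cv2.INTER_CUBIC)]))
E
```

```text
t 11.15 tcp [ 0.4419 -0.1306  0.2814] yaw 3.180413853945513 gap 0.012763422838307078 F [-0.3824 -0.1527 -0.0148]
(0.5, 0.05, 0.28, 10) [ 0.068  -0.1771  0.0013] [ 0.1137 -0.1498 -6.8197]
(0.5355, 0.3063, 0.28, 15) [ 0.1177 -0.431   0.0009] [  0.1202  -0.1448 -11.8197]
(0.5355, 0.3063, 0.2, 15) [ 0.1175 -0.4312  0.0809] [  0.1202  -0.1448 -11.8197]
[ 0.5455  0.0438 -0.4072  1.9845  0.0207  1.114   0.1851]
```

View pics/l1.png

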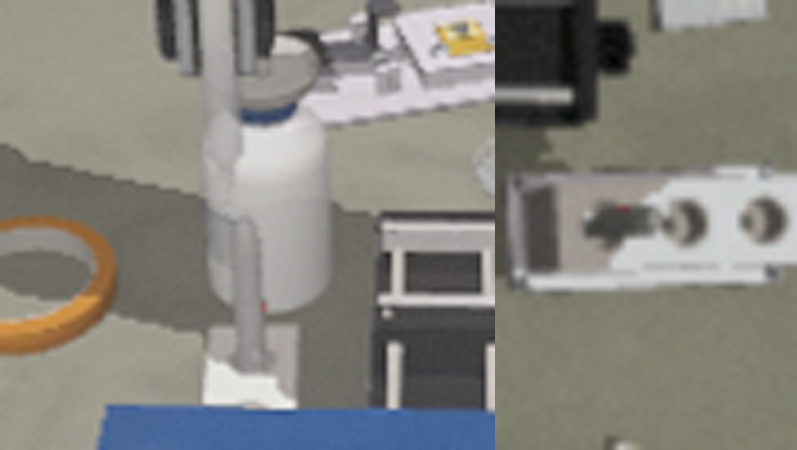

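>>> carry_out --commands "0.017 -0.03 0 0.1 -0.15 -1 -1;0.034 -0.07 0 0.1 -0.15 -2.5 -1;0.051 -0.11 0 0.1 -0.15 -4 -1;0.064 -0.145 0 0.1 -0.15 -5.5 -1;0.07 -0.18 0 0.1 -0.15 -7 -1;0.077 -0.215 0 0.1 -0.15 -8 -1;0.083 -0.25 0 0.1 -0.15 -9 -1;0.09 -0.285 0 0.1 -0.15 -10 -1;0.097 -0.32 0 0.1 -0.15 -11 -1;0.104 -0.355 0 0.1 -0.15 -12 -1;0.11 -0.385 0 0.1 -0.15 -12 -1;0.114 -0.41 0 0.1 -0.15 -12 -1;0.1175 -0.425 0 0.1 -0.15 -12 -1;0.1175 -0.431 0 0.1 -0.15 -12 -1;0.1175 -0.431 0.02 0.1 -0.15 -12 -1;0.1175 -0.431 0.045 0.1 -0.15 -12 -1;0.1175 -0.431 0.07 0.1 -0.15 -12 -1;0.1175 -0.431 0.09 0.1 -0.15 -12 -1;0.1175 -0.431 0.1 0.1 -0.15 -12 -1;0.1175 -0.431 0.1 0.1 -0.15 -12 -1"

```text
clock: 13.25
tcp_pos: [0.5343, 0.3051, 0.1781]
eef_rot: [[0.965, 0.261, -0.004], [0.261, -0.965, -0.001], [-0.004, -0.0, -1.0]]
contact_force: [-0.6, 0.2, 0.5]
finger_gap: 0.0129
```

```bash
python3 - <<'E'
from h import *
go([(.5355,.3063,.125,15),(.5355,.3063,.1063,15)])
print(robot.state()["qpos"])
b,e=robot.get_image("side");np.savez("side2.npz",im=b,d=e)
P=pts(e,robot.calibration("side"))
for n in("syringe","needle_tip"):
  for r in robot.cut_out(n,"side")[:2]:
    m=r["region"]&(e>0);v,u=np.where(m);i=v.argmax();print(n,r["score"],r["point"],m.sum(),"lowest",u[i],v[i],P[m][i],np.median(P[m],0))
save("s2.png",cv2.resize(b[120:220,210:330],(800,600),interpolation=cv2.INTER_CUBIC)) if 0 else save("s2.png",cv2.resize(b[130:220,215:323],(720,600),interpolation=cv2.INTER_CUBIC))
E
```

```text
t 13.25 tcp [0.5343 0.3051 0.1781] yaw 15.13602654433414 gap 0.012922995313206929 F [-0.5532  0.1619  0.4671]
(0.5355, 0.3063, 0.125, 15) [ 0.0017 -0.0009  0.0531] [-0.0151  0.249   0.136 ]
(0.5355, 0.3063, 0.1063, 15) [ 0.0018 -0.0009  0.0718] [-0.0151  0.249   0.136 ]
[-0.1183  0.4597 -0.6588  1.7606  0.3189  1.0347 -0.6288]
syringe 0.58 [265.3, 149.6] 142 lowest 261 166 [0.53   0.3053 0.1247] [0.5326 0.3014 0.1768]
needle_tip 0.54 [262.4, 150.6] 131 lowest 262 165 [0.5327 0.3044 0.1283] [0.5324 0.3012 0.1779]
```

View pics/s2.png

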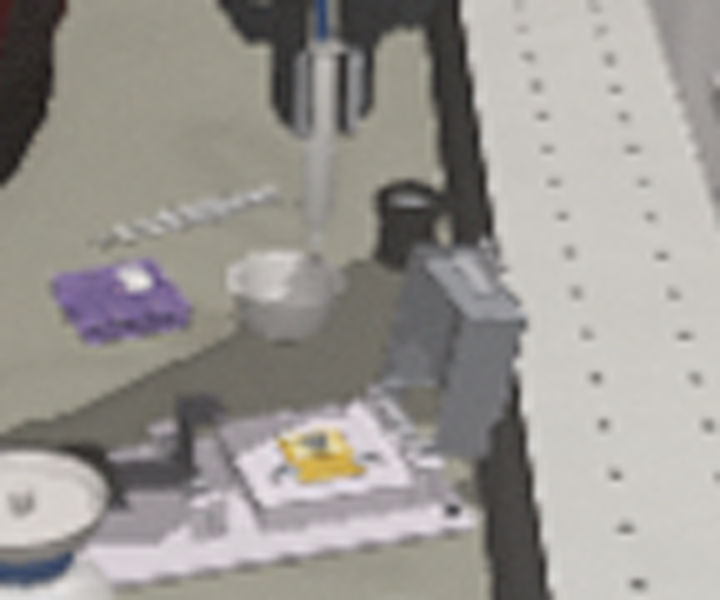

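```bash
cat >> h.py <<'E'
def proj(c,p):
    k=robot.calibration(c);K=np.array(k["K"]);P=np.array(k["pose"])
    q=K@(P[:3,:3].T@(np.array(p)-P[:3,3]));return q[:2]/q[2]
E
python3 - <<'E'
from h import *
im=np.load("side2.npz")["im"];f=720/108
for z in(.106,.13,.16,.19,.22,.24):
    u,v=proj("side",(.5343,.3051,z));print(z,u,v,"crop",(u-215+.5)*f,(v-130+.5)*600/90)
print(im[150:172,256:270].sum(2)//3)
E
```

```text
0.106 262.38347198152826 171.9581724807353 crop 319.22314654352175 283.054483204902
0.13 262.6024332395252 164.35747219755982 crop 320.6828882635015 232.38314798373207
0.16 262.8836651207024 154.5952007416124 crop 322.5577674713494 167.30133827741594
0.19 263.1736276590959 144.52986604341066 crop 324.49085106063956 100.19910695607109
0.22 263.4727338210324 134.1471329949841 crop 326.4848921402162 30.980886633227367
0.24 263.6774335689066 127.0414858779223 crop 327.84955712604415 -16.39009414718468
[[147 150 141 128 122 136 161 166 154 136 122 120 139 150]
 [142 146 149 149 151 159 167 164 153 147 145 148 148 150]
 [144 146 146 147 150 159 164 162 159 149 145 145 148 149]
 [141 143 146 147 144 154 163 161 148 141 145 148 148 151]
 [143 142 143 144 142 154 162 158 148 142 147 148 148 148]
 [145 145 145 144 146 153 161 158 145 141 144 148 149 151]
 [144 142 143 145 143 153 159 156 142 143 146 147 148 150]
 [150 145 143 143 142 149 158 153 140 139 146 147 148 150]
 [156 145 144 144 142 149 155 151 140 141 147 148 151 150]
 [142 143 145 142 139 148 154 150 140 142 148 150 147 150]
 [130 136 143 128 132 147 153 148 135 142 148 151 150 152]
 [146 142 144 138 137 147 151 143 138 143 148 148 151 152]
 [148 147 146 146 141 145 150 144 142 146 147 148 148 150]
 [147 149 149 148 139 141 145 142 145 147 148 147 149 151]
 [147 146 148 146 145 143 148 145 145 148 150 150 150 151]
 [145 146 147 146 143 148 161 154 148 150 150 149 150 150]
 [143 142 144 142 141 150 156 152 148 150 151 150 150 151]
 [168 165 163 160 151 147 151 151 149 149 150 149 153 152]
 [209 204 202 190 165 135 121 140 152 151 151 146 143 145]
 [194 195 198 175 153 139 126 140 151 149 146 121 103 103]
 [194 195 192 169 154 145 144 142 144 139 117 105 107 107]
 [194 192 170 154 152 144 143 140 134 137 124 106 105 106]]
```

>>> carry_out --commands "0.002 -0.001 0.015 0 0.25 0 -1;0.002 -0.001 0.03 0 0.25 0 -1;0.002 -0.001 0.045 0 0.25 0 -1;0.002 -0.001 0.055 0 0.25 0 -1;0.002 -0.001 0.06 0 0.25 0 -1;0.002 -0.001 0.06 0 0.25 0 -1;0.002 -0.001 0.06 0 0.25 0 -1"

```text
clock: 14.1
tcp_pos: [0.5368, 0.3081, 0.1206]
eef_rot: [[0.965, 0.262, 0.003], [0.262, -0.965, 0.002], [0.004, -0.001, -1.0]]
contact_force: [0.4, -0.4, -0.1]
finger_gap: 0.0128
```

```bash
python3 - <<'E'
from h import *
p=robot.state()["tcp_pos"];go([(.5355,.3063,.1063,15)])
I=[];D=[]
for k in range(4):
    b,e=robot.get_image("side");I.append(b);D.append(e)
b=np.mean(I,0);e=np.median(D,0);np.savez("side3.npz",im=b,d=e)
a,_=robot.get_image("top");save("top3.png",a)
for z in(p[2]-.0718,p[2]-.056,p[2]-.03):print("pred",z,proj("side",(p[0],p[1],z)))
print("chip pred",proj("side",(.5355,.3063,.0265)))
print(b[178:200,254:272].sum(2).astype(int)//3)
A=cv2.resize(b[165:210,235:290].astype(np.uint8),(733,600),interpolation=cv2.INTER_CUBIC);save("s3.png",A)
E
```

```text
t 14.1 tcp [0.5368 0.3081 0.1206] yaw 15.165827098118934 gap 0.012795508931992203 F [ 0.4123 -0.3858 -0.1163]
(0.5355, 0.3063, 0.1063, 15) [-0.0018  0.0014  0.0143] [-0.0841 -0.2041  0.166 ]
pred 0.048759086135412466 [262.7472 188.8642]
pred 0.06455908613541247 [262.8892 184.1605]
pred 0.09055908613541247 [263.1277 176.2614]
chip pred [262.1002 195.6838]
[[129 131 133 134 134 133 127 136 148 145 138 118 107 106 107 107 108 109]
 [123 130 133 132 132 130 125 135 145 144 134 116 106 108 108 108 108 108]
 [110 127 126 121 122 122 118 129 141 141 125 109 105 107 107 109 108 108]
 [105 106  96  89  90 100 106 107 130 131 112 106 108 107 108 108 108 108]
 [104 106 106 108 108 106 105 101 142 135 108 107 108 108 108 109 108 109]
 [106 107 107 108 108 108 108 101 152 140 106 107 108 108 109 109 108 109]
 [105 106 106 107 108 107 107 105 143 135 106 108 108 108 108 108 107 108]
 [105 107 105 108 107 106 106 106 113 111 107 109 109 109 108 108 108 105]
 [105 107 107 107 108 108 107 108 119 114 108 109 108 108 108 109 108  96]
 [106 106 107 107 107 107 106 107 122 117 108 107 108 109 107 106 11
[... 207 characters left out ...]
113 117 136 125 132 130]
 [111 112 119 130 127 116 123 136 138 153 171 165 153 154 154 143 138 139]
 [136 139 152 171 166 158 158 156 155 154 154 154 151 165 159 167 174 152]
 [157 156 157 156 154 155 156 157 158 160 158 157 169 203 191 202 225 192]
 [156 156 151 159 158 159 157 161 165 168 175 170 199 215 213 213 216 204]
 [157 156 136 154 157 160 151 149 145 135 187 178 173 205 214 212 213 217]
 [156 158 131 120 146 159 154 136 126 124 186 196 184 204 215 213 213 215]
 [155 157 132 142 168 200 200 171 138 135 178 199 180 177 205 206 198 203]
 [152 171 183 162 151 186 187 163 131 124 132 148 154 165 183 162 127 146]
 [176 207 215 178 163 163 156 156 153 149 152 152 152 151 163 179 188 182]]
```

View pics/s3.png

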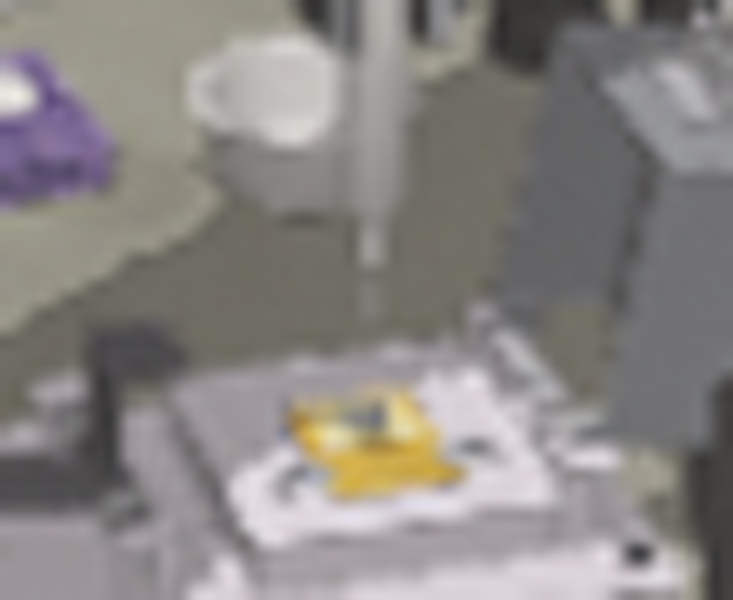

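```bash
python3 - <<'E'
from h import *
go([(.5355,.3068,.1063,15)]);print(robot.state()["qvel"])
E
```

```text
t 14.35 tcp [0.5369 0.308  0.1208] yaw 15.151830306052124 gap 0.0125728622992923 F [-0.077   0.1418  0.4225]
(0.5355, 0.3068, 0.1063, 15) [-0.0017  0.0008  0.0145] [-0.0801 -0.2287  0.152 ]
[0.0027 0.0008 0.0017 0.0026 0.0013 0.0024 0.0008]
```

>>> carry_out --commands "-0.0015 0.001 0.004 -0.1 -0.2 0 -1;-0.0015 0.001 0.008 -0.1 -0.2 0 -1;-0.0015 0.001 0.012 -0.1 -0.2 0 -1;-0.0015 0.001 0.013 -0.1 -0.2 0 -1;-0.0015 0.001 0.013 -0.1 -0.2 0 -1;-0.0015 0.001 0.013 -0.1 -0.2 0 -1;-0.0015 0.001 0.013 -0.1 -0.2 0 -1"

```text
clock: 15.05
tcp_pos: [0.5359, 0.3067, 0.1079]
eef_rot: [[0.965, 0.261, 0.001], [0.261, -0.965, -0.0], [0.001, 0.0, -1.0]]
contact_force: [-0.6, -0.6, 0.2]
finger_gap: 0.0127
```

```bash
python3 - <<'E'
from h import *
go([(.5355,.3068,.1063,15)])
p=robot.state()["tcp_pos"]
b=np.mean([robot.get_image("side")[0] for k in range(4)],0)
print("pred",proj("side",(p[0],p[1],p[2]-.0718)),"chip",proj("side",(.5355,.3068,.0265)))
print(b[182:200,256:270].sum(2).astype(int)//3)
go([])
save("s4.png",cv2.resize(b[165:210,235:290].astype(np.uint8),(733,600),interpolation=cv2.INTER_CUBIC))
E
```

```text
t 15.05 tcp [0.5359 0.3067 0.1079] yaw 15.15390564648772 gap 0.012743828761599294 F [-0.5554 -0.5505  0.1514]
(0.5355, 0.3068, 0.1063, 15) [-0.0003 -0.0002  0.0016] [ 0.0182 -0.0445  0.1539]
pred [262.3067 192.8154] chip [262.0989 195.594 ]
[[106 106 108 105 123 141 147 143 123 108 107 108 108 108]
 [106 107 107 106 120 140 146 142 122 107 108 109 108 107]
 [105 107 106 106 111 133 144 137 118 108 107 107 108 108]
 [106 107 108 107 105 126 139 121 106 106 107 108 108 109]
 [108 107 108 108 105 130 145 125 105 107 108 107 108 107]
 [107 107 107 106 105 127 141 123 106 108 107 108 108 106]
 [107 105 106 107 106 119 136 123 107 107 108 107 106 105]
 [107 107 107 107 108  93  94 104 105 107 103 104 111 108]
 [105 104 105 104 107 100  96 117 131 127 113 116 136 125]
 [118 130 128 116 124 119 119 149 173 165 154 154 156 144]
 [152 172 166 158 159 143 147 156 154 154 152 150 151 151]
 [156 155 154 155 157 154 152 153 153 156 171 159 163 172]
 [152 159 158 154 150 152 143 142 160 167 200 192 201 215]
 [136 156 159 141 126 144 133 128 188 178 174 206 215 212]
 [132 110 137 147 147 138 127 124 186 196 183 204 215 213]
 [135 117 146 196 201 171 139 134 178 199 180 176 205 206]
 [157 152 153 187 187 163 131 124 132 147 154 164 184 161]
 [157 145 164 163 156 157 153 149 152 153 151 151 163 178]]
t 15.25 tcp [0.5358 0.3067 0.1079] yaw 15.15133591781549 gap 0.012669841905347673 F [-0.3744 -0.5804 -0.6428]
```

View pics/s4.png

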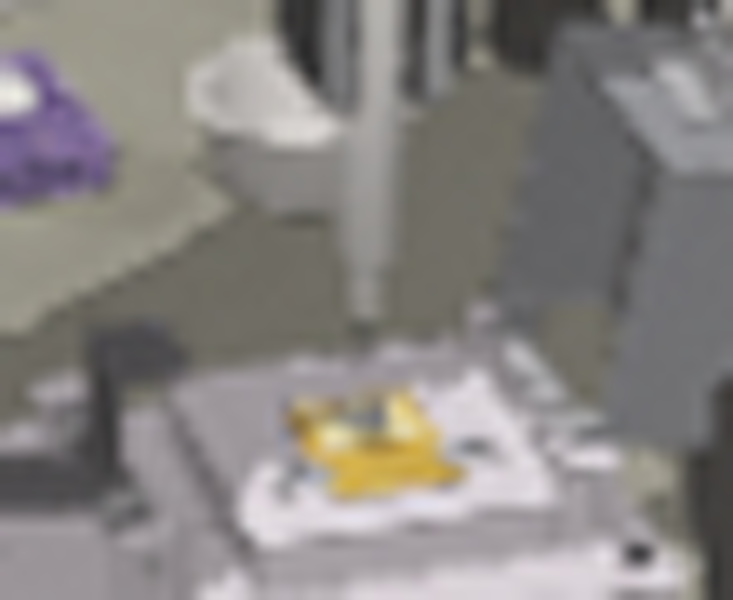

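>>> carry_out --commands "0 0 0.0015 0 0 0 -1;0 0 0.0015 0 0 0 -1;0 0 0.0015 0 0 0 -1;0 0 0.0015 0 0 0 -1;0 0 0.0015 0 0 0 -1;0 0 0.0015 0 0 0 -1;0 0 0.0015 0 0 0 -1;0 0 0.0015 0 0 0 -1"

```text
clock: 16.05
tcp_pos: [0.5358, 0.3067, 0.1064]
eef_rot: [[0.965, 0.261, 0.001], [0.261, -0.965, -0.0], [0.001, 0.0, -1.0]]
contact_force: [0.6, -0.2, -0.9]
finger_gap: 0.0127
```

```bash
python3 - <<'E'
from h import *
go([(.5357,.3068,.1063,15)]);print(robot.state()["qvel"])
E
```

```text
t 16.05 tcp [0.5358 0.3067 0.1064] yaw 15.15367614160028 gap 0.012716889428368782 F [ 0.6419 -0.1695 -0.856 ]
(0.5357, 0.3068, 0.1063, 15) [-0.0001 -0.0001  0.0001] [ 0.0197 -0.0416  0.1537]
[ 0.0008  0.0009 -0.0006  0.0019 -0.0007 -0.0002  0.001 ]
```

```bash
python3 -c "
from station import robot
print(robot.hand_in())"
```

```text
the job is handed in; nothing more can be done
None
```

The syringe is poised over the chip and the job is handed in, at 16.05 s of the 61 s. One thing may count against it: the treadle push peaked at about 48 N.

- **Treadle:** I pressed it with the shut fingertips down to its stop. The force jumped from 13 N to 48 N over the last 1.5 mm, which confirms the stop but overshot what was needed. The push was made with the fingertips, not the arm or the gripper's body that the 40 N limit names. The wrist stayed well under 120 N. The pictures show the hood open and standing behind the chip.
- **Syringe:** I gripped the barrel across z with a 12.8 mm opening against a nominal 13 mm. I lifted it straight out, carried it with the needle tip about 0.2 m above the bench, and lowered it over the chip. In the pictures I checked, the pen, bottle and dish had not moved, and no unexpected force showed.
- **Last checks:**
  - The arm was still, with tool tilt under 0.1°.
  - The gripper stood at (0.5358, 0.3067, 0.1064). The chip, measured at (0.535–0.5355, 0.306–0.3075), is under it.
  - The tip height works out at about 8 mm above the chip. That comes from the arm's reading and the known seat height. The last picture, taken 1.5 mm higher, agreed.
- **Disagreements:** The side camera put the needle up to about 1.5 mm off the arm's own x reading, and the chip estimates spread by about 1 mm. The centring is therefore good to about 1 mm. I took no picture after the final 1.5 mm lowering.

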